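# Clamp an offcut in the one-hand ratchet clamp and keep the pressure on

## Task

Lay the larger wooden offcut block lengthwise on the clamp's bed and slide it along until you feel it come snug against the fixed stop. Then, moving the jaw with the trigger alone, pump the trigger (squeeze it towards the fixed grip, let it spring back, squeeze again) until the jaw's spring pad meets the block, and squeeze on until the pad is pushed about half-way in on its stem, without crushing the block. Finish while holding: keep the trigger and the grip squeezed between your two fingers, with the pad pressed in like that, and leave the other loose things where they are.

Things in the scene. Friction and masses are not known exactly. Their poses are not given: they have to be found in the camera images.
- clamp: One-hand ratchet clamp fixed to the bench on a plywood base plate 324 x 90 x 10 mm. Origin: on the bench surface, in the clamp's middle plane; x: horizontal, the closing direction, from trigger towards stop; y: across the clamp; z up. In order along x: trigger (-125 mm), grip, jaw with pad, bed, stop (+140 mm).
- bed_middle (a point): Middle of the bed's top, 24 mm above the bench, at x = +100 mm of the clamp. The bed is a wooden rail 36 mm wide, x from +60 to +140 mm; the block overhangs it on both sides, so fingers have room beside it. Seated, the block's centre is at x = +102.5 mm, y = 0, 43 mm above the bench.
- stop_face (a point): Centre of the stop's flat face that the block must touch, facing -x of the clamp; x = +140 mm, 44 mm above the bench. The stop is steel, 50 mm wide, its top 64 mm above the bench.
- stop: The fixed steel stop; same origin and axes as clamp.
- grip_face (a point): Centre of the outer face (facing +x, towards the jaw) of the fixed upright grip post: x = -63 mm, y = 0, 108 mm above the bench. The post is 30 mm wide in y, 12 mm thick, rises from 62 to 125 mm.
- grip: The fixed grip post; same origin and axes as clamp.
- trigger_face (a point): Centre of the outer face (facing -x) of the upright trigger paddle, 108 mm above the bench, x = -125 mm when released. Paddle 30 mm wide, 12 mm thick, up to 125 mm like the grip. Outer face of trigger to outer face of grip: 62 mm released, 44 mm fully squeezed. Only the trigger moves, so the middle between them shifts by half its travel.
- trigger: The trigger slide; origin as clamp when released.
- trigger_travel (a joint): Trigger travel towards the grip in m: 0 released, 0.018 fully squeezed. It springs back (2.4 N at 0, 3.8 N at 0.018). Squeezed, it carries the jaw along 1:1 by a ratchet with 5 mm teeth (up to 5 mm of idle travel at the start of a stroke); springing back it leaves the jaw where it is.
- jaw_travel (a joint): Jaw travel towards the stop in m, 0 to 0.062; the jaw starts at 0 to 0.014. A friction brake of 2.5 N is all that holds it, so more pressure than that on the block lasts only while the trigger is kept squeezed.
- jaw: The sliding steel jaw with its toothed bar, top 66 mm above the bench; to be moved by the trigger only, not by touching it. Origin as clamp at jaw travel 0.
- pad_face (a point): Centre of the rubber face of the spring pad at the front of the jaw, 44 mm above the bench; faces +x. At jaw travel 0 and pad not pressed it is at x = +21 mm, that is 44 mm short of a seated block; at larger jaw travel it is that much nearer.
- pad: The spring pad, 36 mm wide, 28 mm high; slides on a stem into the jaw.
- pad_travel (a joint): How far the pad is pressed back into the jaw in m: 0 free, 0.014 fully in. Spring 1.5 N per mm: 0.007 (about half-way, where the dark ring on the stem reaches the jaw) means 10.5 N on the block. Fully in, the force is unlimited and crushes the block.
- block_center (a point): Centre of the larger offcut block to be clamped (half-way up): bare wood, 45 mm (its x) by 75 mm (its y) by 38 mm high. Its long side (y) goes along the clamp's x. It starts on the bench to the left of the clamp.
- offcut_center (a point): Centre of the smaller offcut, 38 x 60 x 38 mm, a bystander, to be left alone.
- sanding_block: Cork sanding block, 64 x 113 x 32 mm, origin under its centre; a bystander, to be left alone.
- block: The larger block itself, origin under its centre, axes as block_center.
- offcut: The smaller offcut itself, origin under its centre.
There are look-alikes about, which are no part of the job. Leave any black or blue look-alike of the block alone.

How it is judged:
On the way, in this order (a step that is already met when the one before it is completed fails the run):
1. the block lies on the bed, snug against the stop, before the pad has come near it (x of block_center in the frame of clamp between 0.0985 and 0.1055 m and y of block_center in the frame of clamp between -0.01 and 0.01 m and z of block_center in the frame of clamp between 0.037 and 0.049 m and angle between the y axis of block_center and the x axis of clamp, either way round below 0.15 rad and contact force between pad and block below 0.1 N and value of joint jaw_travel below 0.02 m), for 0.1 s.
2. the trigger is squeezed for a first stroke, the pad still clear of the block (value of joint trigger_travel above 0.006 m and contact force between the fingers and trigger above 1 N and contact force between pad and block below 0.1 N).
3. the trigger is let spring back (value of joint trigger_travel below 0.005 m).
4. pumped up, the pad touches the seated block (contact force between pad and block above 1 N and value of joint jaw_travel above 0.04 m and x of block_center in the frame of clamp between 0.0985 and 0.1055 m and y of block_center in the frame of clamp between -0.01 and 0.01 m and z of block_center in the frame of clamp between 0.037 and 0.049 m and angle between the y axis of block_center and the x axis of clamp, either way round below 0.15 rad), for 0.05 s.
At the end, for the whole second after the job is handed in: At the end the block is on the bed against the stop (within 3.5 mm, 10 mm sideways, 0.15 rad), the pad is pressed in 3.5 to 11.5 mm of its 14 mm and presses the block against the stop, and the fingers are still squeezing trigger (over 3 N) and grip (over 2 N), touching neither block nor jaw (x of block_center in the frame of clamp between 0.099 and 0.1055 m and y of block_center in the frame of clamp between -0.01 and 0.01 m and z of block_center in the frame of clamp between 0.037 and 0.049 m and angle between the y axis of block_center and the x axis of clamp, either way round below 0.15 rad and value of joint pad_travel between 0.0035 and 0.0115 m and contact force between pad and block above 4 N and contact force between block and stop above 3 N and contact force between the fingers and trigger above 3 N and contact force between the fingers and grip above 2 N and contact force between the arm and block below 0.5 N and contact force between the arm and jaw below 0.5 N); the arm keeps its last pose, push and grip.
It fails at once if the block is crushed: more than 30 N from the pad (contact force between pad and block above 30 N).
It fails at once if the jaw or pad is moved by hand instead of with the trigger (contact force between the arm and jaw above 2 N or contact force between the arm and pad above 2 N).
It fails at once if another loose thing is shifted by more than 25 mm (distance of any of offcut_center, sanding_block from where it was at the start of the episode above 0.025 m).
It also fails if it takes over 61 s, if anything falls off the work surface, if the arm or the gripper's body presses on something with over 40 N, if the wrist force passes 120 N, or if a joint passes its speed limit or range.

## Robot

A 6-joint arm with a two-finger parallel gripper is mounted at the origin on a cart in front of the work surface, level with it; the furniture and walls round the work are solid. World frame = base frame: x ahead of the robot, y to its left, z up, the work surface at z = 0. Lengths are in m, angles in rad, forces in N, time in s.
With the tool pointing down it reaches from about 0.275 to 0.975 m from the base axis. Payload 8.4 kg.
Tool frame: the origin (TCP) lies midway between the tips of the shut fingers; the grasp point (between the pads) lies arm.grip_depth behind it (arm.grip_depth is the distance from the TCP to the grasp point, in m); y points along the fingers, z is the direction in which the jaws open and shut, and the axes are right-handed (so a half turn about y gives the same grasp; the last joint's range is limited). The gripper opens to 92 mm and grips with 3 to 60 N. Pads are 20 mm wide; open, the fingers measure 128 mm over their backs; the gripper's body (75 mm by 189 mm) begins 69 mm behind the grasp point.
Start: joints at [1.174, 0.353, 1.633, -0, 1.155, -0.002], TCP at [0.24, 0.577, 0.215] pointing down, gripper open.
Joint ranges: [-2.63, 2.63], [-0.92, 2.1], [0.06, 2.66], [-1.3, 4.44], [0, 2.69], [-3.02, 3.02]. Speed limits (rad/s): [2.22, 2.22, 2.79, 3.14, 3.14, 3.14].

## Interface

Orientations are given as a rotation vector (axis times angle).
In Python, from station import arm gives the robot as it stands.
- The arm moves only by the tool jog_arm, never from a script. Its argument "plan" is text: rows parted by semicolons, each of 5 numbers parted by spaces: the gripper's target within -1 to 1 (fully open at 1, half-way at 0, shut at -1), then the shift along the tool's x, y, z in cm, then the turn about the tool's y in rad. In form: claw dx dy dz yaw; .... A call has 1 to 20 rows; each row is the pose to reach, as a shift and turn from the pose measured when the call began, along the tool's axes at that moment; what a row does not reach only later rows make up. A row lasts 1/8 s, in which the tool goes at most 62.5 mm and 10.7 degrees, less where a joint would pass 70% of its speed; a pose out of reach is approached as far as the arm can. A call with a gripper value outside its range is refused whole. The fingers move at their own pace and stop on an object; "force" is the grip in N (left out, the last holds). Time passes only in rows, so rows that repeat a pose let the fingers close. It gives the time, the measured TCP pose, the force and the opening at its end, in the units of the state.
- arm.get_obs(): the state, without advancing time (a new reading comes with each control period).
- arm.capture(name): name is "scene" or "top" or "wrist"; returns (picture, depth): 480x640x3 uint8, red, green, blue; 480x640 float32, m along the optical axis (not along the pixel's ray), 0 where there is no reading.
- arm.camera_info(name): a dict with "mtx" (3x3 intrinsics, pixels), "position" and "attitude" of the camera in the world. Camera axes: x right, y down, z forward; pixel columns grow to the right and rows downward; lengths in m; the calibration is good to about 2 mm. A picture is of the moment at which its call begins: read the wrist's pose just before it. camera_info takes no time and is no camera call; for the wrist camera it gives the pose at the moment of the call.
- arm.job_done(): hands the job in, once; it reports no verdict.
The state is a dict: "time": time; "joints": joint angles; "qvel": joint speeds; "tau": joint torques, N m; "tool_pos": TCP position; "ee_rot": TCP orientation; "force": force on the tool from outside, world axes, zero at the start; "ft_torque": the same for the moment, N m; "width": finger opening in m.
Only numpy, scipy, OpenCV 4.12 (cv2) and the standard library are available. Lean on these libraries where they do the work, as an engineer would, in place of code of your own. Each camera call takes 0.05 s, during which the arm holds its last target.

## Working session

There is one attempt and no reset: what is moved stays moved. The work goes in short steps, Python scripts to look and compute and a tool call to move; the robot and the scene stay as the last step left them, time stands still between calls to the robot, and variables do not carry over. Pictures are saved under pics/ and viewed, and the job is handed in when it is done.

Besides the shell and the picture viewer there is one more tool, called as name(argument=value, ...), one argument or row to a line, values as JSON. jog_arm: Moves the arm, as the interface text tells. Its arguments: {"type":"object","properties":{"plan":{"type":"string"},"force":{"type":"number"}},"required":["plan"]}

```bash
ls; mkdir -p pics
python3 - <<'E'
from station import arm
import cv2,numpy as np
o=arm.get_obs()
print({k:np.round(v,3) for k,v in o.items()},arm.grip_depth)
for n in ("scene","top","wrist"):
    p,d=arm.capture(n); cv2.imwrite(f"pics/{n}0.png",p[:,:,::-1]); np.save(f"pics/{n}0d.npy",d)
    i=arm.camera_info(n); print(n,{k:np.round(v,3).tolist() for k,v in i.items()})
E
```

```text
pics
{'time': np.float64(0.0), 'joints': array([ 1.174,  0.354,  1.634,  0.   ,  1.155, -0.002]), 'qvel': array([-0.001,  0.001, -0.   , -0.001,  0.   , -0.   ]), 'tau': array([-4.0000e-03, -5.9386e+01, -3.3420e+01,  7.0000e-02,  2.4000e-02,
       -0.0000e+00]), 'tool_pos': array([0.24 , 0.576, 0.214]), 'ee_rot': array([-1.55,  0.31, -0.31]), 'force': array([ 0.112, -0.069,  0.879]), 'ft_torque': array([-0.013,  0.02 , -0.057]), 'width': np.float64(0.091)} 0.0187
scene {'mtx': [[439.341, 0.0, 324.242], [0.0, 439.341, 236.532], [0.0, 0.0, 1.0]], 'position': [0.093, -0.449, 0.802], 'attitude': [-2.262, 0.834, -0.33]}
top {'mtx': [[496.015, 0.0, 322.457], [0.0, 496.015, 248.806], [0.0, 0.0, 1.0]], 'position': [0.289, 0.061, 1.317], 'attitude': [-2.122, 2.147, -0.221]}
wrist {'mtx': [[427.613, 0.0, 322.851], [0.0, 427.613, 243.15], [0.0, 0.0, 1.0]], 'position': [0.162, 0.609, 0.384], 'attitude': [2.395, 1.598, 0.244]}
```

View pics/scene0.png

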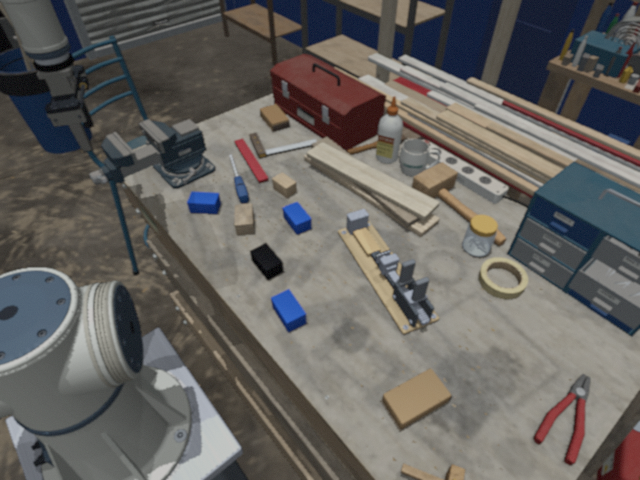

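View pics/top0.png

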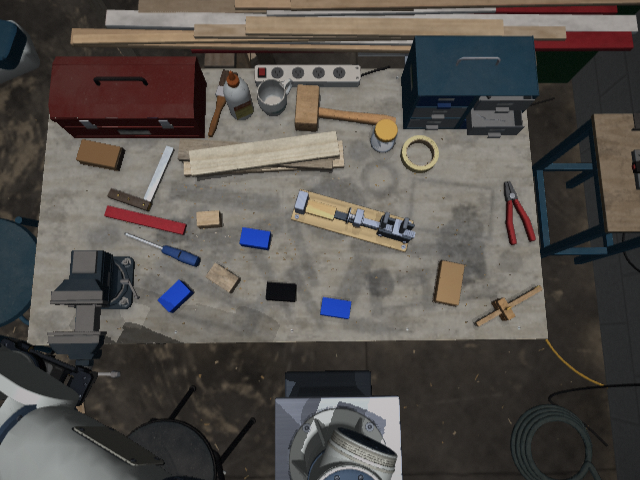

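View pics/wrist0.png

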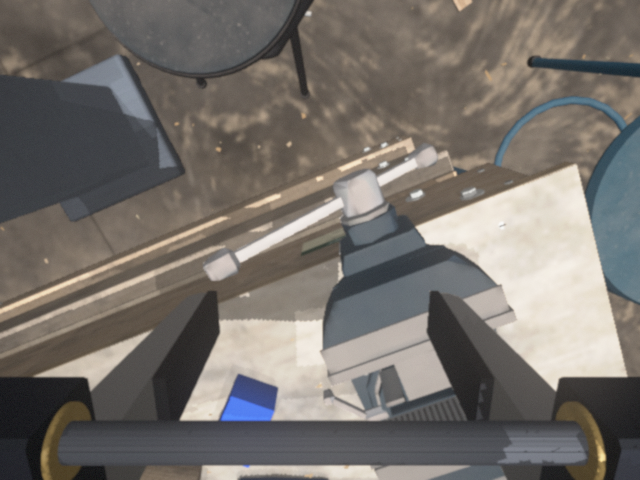

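Bare-wood candidates in the top view are at (208,219) and (223,277). Blue ones are at (175,296), (255,238) and (336,308), and a black one at (281,292). I'll measure the sizes and zoom in.

```bash
cat > h.py <<'E'
import numpy as np,cv2
from scipy.spatial.transform import Rotation as R
from station import arm
def cloud(n,d,i=None):
    i=i or arm.camera_info(n); K=i["mtx"]; 
    v,u=np.mgrid[0:480,0:640]
    P=np.dstack([(u-K[0,2])/K[0,0]*d,(v-K[1,2])/K[1,1]*d,d])
    return P@R.from_rotvec(i["attitude"]).as_matrix().T+i["position"]
def ray(n,uv,z,i=None):
    i=i or arm.camera_info(n); K=i["mtx"]; uv=np.atleast_2d(uv).astype(float)
    r=np.c_[(uv-K[[0,1],[2,2]])/K[[0,1],[0,1]],np.ones(len(uv))]@R.from_rotvec(i["attitude"]).as_matrix().T
    p=np.array(i["position"]); return p+r*((z-p[2])/r[:,2])[:,None]
E
python3 - <<'E'
from h import *
d=np.load("pics/top0d.npy");P=cloud("top",d);im=cv2.imread("pics/top0.png")
print("bench z",np.round(P[[260,330,230],[380,230,450]],4))
Z=P[...,2]
for nm,(u,v) in dict(small=(208,219),big=(223,277)).items():
    m=np.zeros((480,640),np.uint8); w=30
    m[v-w:v+w,u-w:u+w]=((Z>0.028)&(Z<.05))[v-w:v+w,u-w:u+w]
    n,l,s,c=cv2.connectedComponentsWithStats(m); k=l[v,u]; mm=(l==k)
    pts=P[mm]; r=cv2.minAreaRect((pts[:,:2]*1000).astype(np.float32)); print(nm,mm.sum(),r,np.median(pts[:,2]))
a=cv2.resize(im[200:310,150:310],None,fx=5,fy=5,interpolation=cv2.INTER_CUBIC); 
b=cv2.resize(im[180:260,280:425],(800,441),interpolation=cv2.INTER_CUBIC)
cv2.imwrite("pics/cropA.png",a);cv2.imwrite("pics/cropB.png",b)
E
```

```text
bench z [[ 5.026e-01 -1.245e-01 -4.400e-03]
 [ 3.208e-01  2.753e-01  1.000e-04]
 [ 5.821e-01 -3.176e-01  3.900e-03]]
small 341 ((614.286865234375, 334.33953857421875), (39.08053207397461, 61.033935546875), 4.874431610107422) 0.03759900819577422
big 514 ((456.8174133300781, 294.348876953125), (77.90583038330078, 44.82218551635742), 56.563961029052734) 0.03795371992018848
```

View pics/cropA.png

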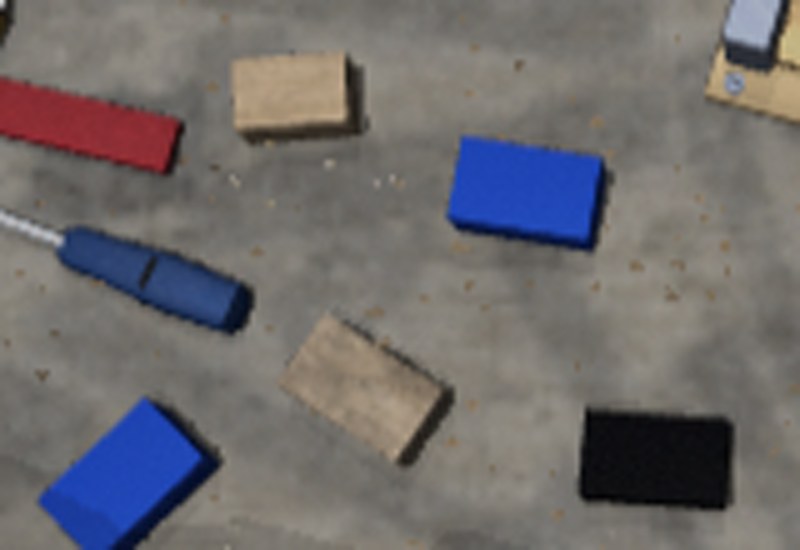

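View pics/cropB.png

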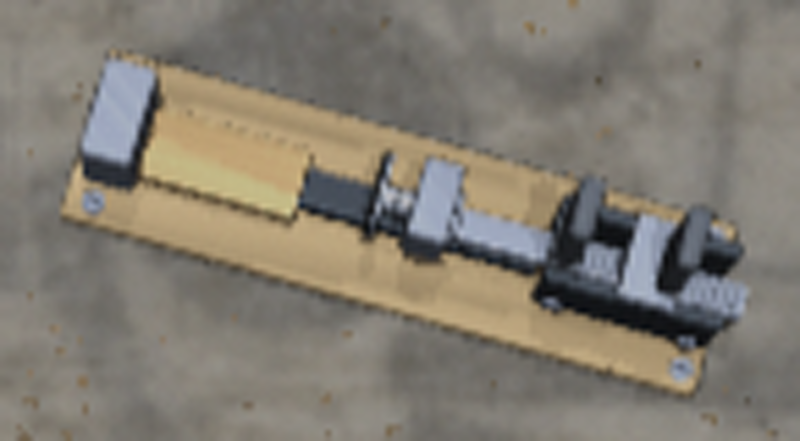

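Run:
```python
from h import *
d=np.load("pics/top0d.npy");P=cloud("top",d);im=cv2.imread("pics/top0.png")
hsv=cv2.cvtColor(im,cv2.COLOR_BGR2HSV)
m=cv2.inRange(hsv,(8,60,60),(32,255,255)); roi=np.zeros_like(m); roi[185:255,285:422]=1; m*=roi
n,l,s,c=cv2.connectedComponentsWithStats(m); print(s[s[:,4]>50])
m=((l>0)&np.isin(l,[k for k in range(1,n) if s[k,4]>50])&(P[...,2]<0.018))
v,u=np.nonzero(m); p=ray("top",np.c_[u,v],0.010)[:,:2]
r=cv2.minAreaRect((p*1000).astype(np.float32)); print("plate",r, np.round(cv2.boxPoints(r),1).tolist())
# heights in clamp region
Z=P[...,2]
box=cv2.boxPoints(r); 
# axis: long direction pointing towards +y (stop)
e=[box[1]-box[0],box[2]-box[1]]; a=max(e,key=np.linalg.norm); a/=np.linalg.norm(a)
if a[1]<0:a=-a
b=np.array([-a[1],a[0]]); ctr=np.array(r[0]); print("axis",a,np.arctan2(a[1],a[0]),ctr)
reg=np.zeros((480,640),bool); reg[180:260,280:430]=1
Q=P[reg]; Q=Q[Q[:,2]>0.03]; s=(Q[:,:2]*1000-ctr)@a; t=(Q[:,:2]*1000-ctr)@b
for lo in range(-170,170,5):
    k=(s>=lo)&(s<lo+5)&(abs(t)<50)
    if k.sum()>3: print(lo,k.sum(),"zmax %.0f zmed %.0f  t %.0f..%.0f"%(Q[k,2].max()*1e3,np.median(Q[k,2])*1e3,t[k].min(),t[k].max()))
```

```text
[[     0      0    640    480 304806]
 [   291    189    117     63   2323]]
plate ((612.80419921875, -50.16169738769531), (322.7019958496094, 92.86024475097656), 73.13978576660156) [[521.5999755859375, -191.10000610351562], [610.4000244140625, -218.0], [704.0, 90.80000305175781], [615.2000122070312, 117.69999694824219]]
axis [0.29003757 0.9570152 ] 1.2765303 [612.80419922 -50.16169739]
-170 13 zmax 43 zmed 37  t -9..8
-165 11 zmax 42 zmed 37  t -8..7
-160 29 zmax 65 zmed 44  t -21..23
-155 35 zmax 63 zmed 45  t -21..22
-150 31 zmax 64 zmed 43  t -22..22
-145 28 zmax 63 zmed 43  t -23..22
-140 12 zmax 62 zmed 55  t 3..22
-135 36 zmax 127 zmed 116  t -13..23
-130 47 zmax 129 zmed 121  t -15..22
-125 68 zmax 126 zmed 78  t -19..23
-120 35 zmax 72 zmed 66  t -20..22
-115 39 zmax 73 zmed 66  t -20..23
-110 49 zmax 71 zmed 60  t -22..22
-105 31 zmax 64 zmed 48  t -22..22
-100 34 zmax 62 zmed 44  t -22..22
-95 34 zmax 62 zmed 45  t -21..22
-90 14 zmax 69 zmed 58  t -13..22
-85 41 zmax 127 zmed 118  t -14..22
-80 46 zmax 129 zmed 114  t -13..24
-75 60 zmax 127 zmed 72  t -21..22
-70 14 zmax 44 zmed 36  t -8..8
-65 11 zmax 38 zmed 37  t -6..8
-60 10 zmax 39 zmed 35  t -9..5
-55 13 zmax 42 zmed 35  t -8..7
-50 12 zmax 40 zmed 37  t -7..8
-45 12 zmax 39 zmed 34  t -7..8
-40 12 zmax 39 zmed 35  t -9..8
-35 10 zmax 39 zmed 36  t -7..9
-30 14 zmax 52 zmed 44  t -9..11
-25 26 zmax 72 zmed 63  t -18..20
-20 34 zmax 72 zmed 65  t -20..22
-15 34 zmax 71 zmed 66  t -19..20
-10 35 zmax 70 zmed 65  t -21..21
-5 18 zmax 72 zmed 59  t -16..19
0 9 zmax 53 zmed 47  t -4..6
5 8 zmax 52 zmed 49  t -3..5
10 27 zmax 65 zmed 57  t -18..18
15 10 zmax 62 zmed 57  t -14..17
125 4 zmax 50 zmed 38  t -19..9
130 54 zmax 67 zmed 60  t -24..25
135 41 zmax 71 zmed 63  t -23..25
140 41 zmax 71 zmed 63  t -25..25
145 40 zmax 68 zmed 63  t -25..25
150 40 zmax 69 zmed 63  t -25..25
155 7 zmax 65 zmed 60  t -24..24
```

```bash
cat >> h.py <<'E'
A=np.array([0.29003757,0.9570152,0]); B=np.array([-A[1],A[0],0])
O=np.array([0.6128,-0.0502,0])-0.0085*A
def clampw(x,y,z): return O+A*x+B*y+np.array([0,0,z])
def toclamp(p): q=np.asarray(p)-O; return np.array([q@A,q@B,q[2]])
def plan(target,zdir):
    """shift (cm, tool axes) and yaw to TCP target with opening direction +-zdir (world)"""
    o=arm.get_obs(); M=R.from_rotvec(o["ee_rot"]).as_matrix()
    d=M.T@(np.asarray(target)-o["tool_pos"])*100
    z=M.T@(np.asarray(zdir)/np.linalg.norm(zdir))
    y=np.arctan2(z[0],z[2]); alt=y-np.sign(y)*np.pi
    print("tool",np.round(o["tool_pos"],4),"shift cm",np.round(d,2),"yaw",round(y,3),"alt",round(alt,3),"j6",round(o["joints"][5],3),"F",np.round(o["force"],1),"w",round(o["width"],4),"t",round(o["time"],2))
    return d
def st():
    o=arm.get_obs(); M=R.from_rotvec(o["ee_rot"]).as_matrix()
    print("t %.2f"%o["time"],"tool",np.round(o["tool_pos"],4),"clamp",np.round(toclamp(o["tool_pos"])*1e3,1),"Fclamp",np.round([o["force"]@A,o["force"]@B,o["force"][2]],1),"w",round(o["width"],4),"zaxis vs clampx deg",round(np.degrees(np.arctan2(M[:,2]@B,M[:,2]@A)),2),"j6",round(o["joints"][5],3))
E
python3 - <<'E'
from h import *
d=np.load("pics/top0d.npy");P=cloud("top",d)
reg=np.zeros((480,640),bool); reg[180:260,280:430]=1
Q=P[reg]; 
C=np.array([toclamp(q) for q in Q])*1e3
for nm,k in dict(trig=(C[:,2]>112)&(C[:,0]<-95),grip=(C[:,2]>112)&(C[:,0]>-95),stop=(C[:,2]>55)&(C[:,0]>100),jaw=(C[:,2]>60)&(C[:,0]>-50)&(C[:,0]<60)&(C[:,2]<80)).items():
    c=C[k]; print(nm,k.sum(),np.round(np.percentile(c[:,0],[0,3,10,50,90,97,100]),1),np.round(np.percentile(c[:,1],[3,50,97]),1))
print(clampw(.1025,0,.043), clampw(-.094,0,.09))
print(np.round(R.from_rotvec(arm.get_obs()["ee_rot"]).as_matrix(),3))
th=np.radians(56.56); perp=[-np.sin(th),np.cos(th),0]
plan([.4568,.2943,.10],perp)
E
```

```text
trig 62 [-126.  -125.  -124.1 -119.3 -114.6 -114.2 -114. ] [-13.7   1.1  14.1]
grip 104 [-76.3 -75.2 -73.5 -64.9  21.1  21.1  21.1] [-11.7  12.4 342.7]
stop 191 [138.6 139.3 141.1 151.  161.8 163.6 164.6] [-23.4   1.9  24. ]
jaw 115 [-14.7 -13.7 -12.4  -4.2   3.5  13.5  25. ] [-17.8   1.   19.4]
[0.64006353 0.03975943 0.043     ] [ 0.58307115 -0.14829406  0.09      ]
[[ 0.923 -0.     0.385]
 [-0.385 -0.001  0.923]
 [ 0.    -1.    -0.001]]
tool [0.2403 0.5766 0.214 ] shift cm [ 30.85  11.42 -17.72] yaw -1.382 alt 1.76 j6 -0.002 F [-0.7  0.1 -0.1] w 0.0919 t 0.15
```

jog_arm(
  plan="1 10 4 -6 0.4; 1 20 6.4 -12 0.8; 1 30.9 6.4 -17.7 1.2; 1 30.9 6.4 -17.7 1.5; 1 30.9 6.4 -17.7 1.76; 1 30.9 6.4 -17.7 1.76; 1 30.9 6.4 -17.7 1.76; 1 30.9 6.4 -17.7 1.76; 1 30.9 6.4 -17.7 1.76; 1 30.9 6.4 -17.7 1.76; 1 30.9 6.4 -17.7 1.76; 1 30.9 6.4 -17.7 1.76; 1 30.9 6.4 -17.7 1.76",
  force=15,
)

```text
time: 1.78
tool_pos: [0.4573, 0.2943, 0.1502]
ee_rot: [-0.876, 1.624, -1.625]
force: [0.7, -0.6, -0.7]
width: 0.0921
```

Run:
```python
from h import *
th=np.radians(56.56); perp=[np.sin(th),-np.cos(th),0]
plan([.4568,.2943,.008],perp)
p,d=arm.capture("wrist"); cv2.imwrite("pics/w1.png",p[:,:,::-1])
```

```text
tool [0.4573 0.2943 0.1502] shift cm [ 1.000e-02  1.422e+01 -5.000e-02] yaw 0.001 alt -3.141 j6 1.153 F [ 0.7 -0.6 -0.7] w 0.0921 t 1.77
```

View pics/w1.png

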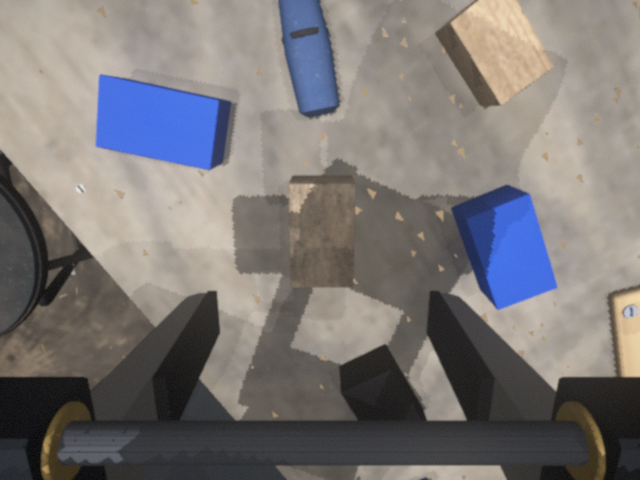

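The wrist view shows the block upright at x 289–355, y 176–287. It is centred between the fingers (322) and aligned, and nothing lies in the way of the fingers. I'll go down and grip.

jog_arm(
  plan="1 0 6 0 0; 1 0 11 0 0; 1 0 13 0 0; 1 0 14.2 0 0; 1 0 14.2 0 0; 1 0 14.2 0 0; -0.4 0 14.2 0 0; -0.6 0 14.2 0 0; -0.6 0 14.2 0 0; -0.6 0 14.2 0 0; -0.6 0 14.2 0 0; -0.6 0 14.2 0 0",
  force=15,
)

```text
time: 3.32
tool_pos: [0.4572, 0.2941, 0.0082]
ee_rot: [-0.875, 1.624, -1.625]
force: [-0.5, 0.1, 0.4]
width: 0.0449
```

Run:
```python
from h import *
plan(clampw(.080,0,.15),-B)
```

```text
tool [0.4572 0.2941 0.0082] shift cm [ 13.34 -14.16  29.91] yaw -0.289 alt 2.853 j6 1.153 F [-0.5  0.1  0.4] w 0.0449 t 3.33
```

jog_arm(
  plan="-0.6 0 -6 0 0; -0.6 0 -12 0 0; -0.6 2 -14.2 4 0; -0.6 5 -14.2 9 -0.1; -0.6 7 -14.2 14 -0.2; -0.6 9 -14.2 19 -0.29; -0.6 11 -14.2 24 -0.29; -0.6 12.5 -14.2 28 -0.29; -0.6 13.3 -14.2 29.9 -0.29; -0.6 13.3 -14.2 29.9 -0.29; -0.6 13.3 -14.2 29.9 -0.29; -0.6 13.3 -14.2 29.9 -0.29",
)

```text
time: 4.82
tool_pos: [0.6329, 0.0199, 0.1504]
ee_rot: [-1.058, 1.421, -1.421]
force: [-0.4, -0.5, 0.2]
width: 0.0447
```

Run:
```python
from h import *
st()
for n in ("wrist","top"):
    i=arm.camera_info(n); p,d=arm.capture(n); cv2.imwrite(f"pics/{n}2.png",p[:,:,::-1]); np.save(f"pics/{n}2d.npy",d)
    print(i["position"],i["attitude"]); np.savez(f"pics/{n}2.npz",**i)
```

```text
t 4.83 tool [0.6329 0.0199 0.1504] clamp [ 81.4   1.1 150.4] Fclamp [-0.6  0.3  0.2] w 0.0447 zaxis vs clampx deg -89.86 j6 0.322
[0.65679318 0.10042018 0.32051478] [ 2.81182056 -0.41217868 -0.06204289]
[0.28851471 0.0612742  1.31683796] [-2.1217662   2.14700131 -0.22070344]
```

View pics/wrist2.png

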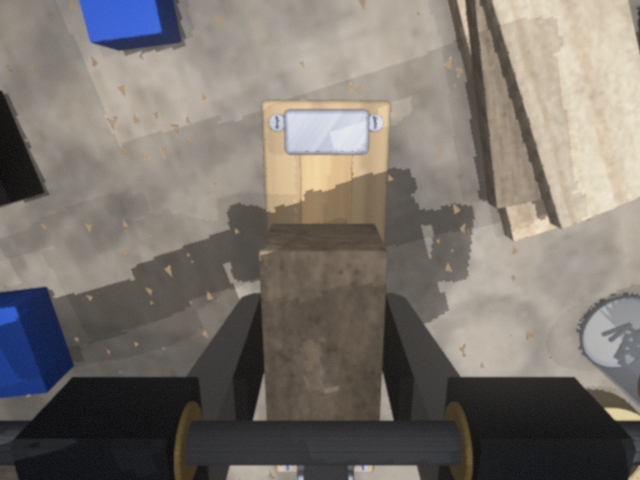

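The block is held square over the bed. Its front top edge is near row 250 (x 260–385), and the stop top is at x 285–369, rows 109–155. I'll measure the lateral and long offsets by rays.

Run:
```python
from h import *
i=dict(np.load("pics/wrist2.npz"))
f=lambda uv,z:np.round([toclamp(p)*1e3 for p in ray("wrist",uv,z,i)],1).tolist()
print("plate corners",f([(263,101),(391,101)],.01))
print("plate edges lower",f([(266,200),(388,200)],.01))
print("stop top near edge (face) L,R",f([(286,155),(368,154)],.064))
print("bed edges",f([(302,190),(351,190)],.024))
zt=.1504-.008+.038
print("block top front edge",f([(260,250),(385,250)],zt),"bottom",f([(270,226),(379,226)],zt-.038))
```

```text
plate corners [[171.1, 42.7, 10.0], [171.4, -45.5, 10.0]]
plate edges lower [[101.8, 43.1, 10.0], [102.1, -46.8, 10.0]]
stop top near edge (face) L,R [[139.9, 23.1, 64.0], [140.6, -25.3, 64.0]]
bed edges [[111.9, 15.8, 24.0], [112.0, -18.4, 24.0]]
block top front edge [[119.2, 23.0, 180.4], [119.3, -20.1, 180.4]] bottom [[117.6, 24.1, 142.4], [117.7, -22.9, 142.4]]
```

jog_arm(
  plan="-0.6 -0.7 4 0.1 0; -0.6 -1.4 7 0.2 0; -0.6 -1.4 9.5 0.2 0; -0.6 -1.4 10.5 0.2 0; -0.6 -1.4 11.1 0.2 0; -0.6 -1.4 11.4 0.2 0; -0.6 -1.4 11.6 0.2 0; -0.6 -1.4 11.6 0.2 0",
)

```text
time: 5.92
tool_pos: [0.6394, 0.0323, 0.035]
ee_rot: [-1.057, 1.42, -1.422]
force: [-0.7, 0.0, -0.6]
width: 0.0447
```

Run:
```python
from h import *
st()
```

```text
t 5.92 tool [0.6394 0.0323 0.035 ] clamp [95.2 -1.5 35. ] Fclamp [-0.2  0.7 -0.6] w 0.0447 zaxis vs clampx deg -89.87 j6 0.342
```

Now ease down until it touches the bed.

jog_arm(
  plan="-0.6 0 0.15 0 0; -0.6 0 0.25 0 0; -0.6 0 0.3 0 0; -0.6 0 0.3 0 0",
)

```text
time: 6.42
tool_pos: [0.6394, 0.0323, 0.0322]
ee_rot: [-1.057, 1.42, -1.422]
force: [-2.2, -0.1, 2.7]
width: 0.0448
```

Run:
```python
from h import *
st()
```

```text
t 6.42 tool [0.6394 0.0323 0.0322] clamp [95.2 -1.5 32.2] Fclamp [-0.8  2.1  2.7] w 0.0448 zaxis vs clampx deg -89.87 j6 0.342
```

jog_arm(
  plan="-0.6 -0.2 0 0 0; -0.6 -0.4 0 0 0; -0.6 -0.5 0 0 0; -0.6 -0.55 0 0 0; -0.6 -0.6 0 0 0; -0.6 -0.6 0 0 0",
)

```text
time: 7.18
tool_pos: [0.6412, 0.0381, 0.0323]
ee_rot: [-1.057, 1.42, -1.422]
force: [0.3, -1.4, 2.4]
width: 0.0448
```

Run:
```python
from h import *
st()
```

```text
t 7.17 tool [0.6412 0.0381 0.0323] clamp [101.2  -1.6  32.3] Fclamp [-1.3 -0.7  2.4] w 0.0448 zaxis vs clampx deg -89.87 j6 0.35
```

jog_arm(
  plan="-0.6 -0.05 0 0 0; -0.6 -0.1 0 0 0; -0.6 -0.1 0 0 0",
)

```text
time: 7.55
tool_pos: [0.6415, 0.0391, 0.0322]
ee_rot: [-1.057, 1.42, -1.422]
force: [-0.8, -1.1, 1.4]
width: 0.0445
```

Run:
```python
from h import *
st()
```

```text
t 7.55 tool [0.6415 0.0391 0.0322] clamp [102.3  -1.5  32.2] Fclamp [-1.3  0.5  1.4] w 0.0445 zaxis vs clampx deg -89.87 j6 0.352
```

jog_arm(
  plan="-0.6 -0.05 0 0 0; -0.6 -0.1 0 0 0; -0.6 -0.1 0 0 0",
)

```text
time: 7.92
tool_pos: [0.6415, 0.0392, 0.0323]
ee_rot: [-1.058, 1.42, -1.422]
force: [-0.9, -7.9, 4.1]
width: 0.0446
```

Run:
```python
from h import *
st()
```

```text
t 7.92 tool [0.6415 0.0392 0.0323] clamp [102.3  -1.5  32.3] Fclamp [-7.8 -1.5  4.1] w 0.0446 zaxis vs clampx deg -89.87 j6 0.353
```

It came up firm at 7.8 N with no further travel, so it's snug. I'll release part-way, lift straight up and look.

jog_arm(
  plan="-0.4 0 0 0 0; 0 0 0 0 0; 0.4 0 0 0 0; 0.4 0 0 0 0; 0.4 0 0 0 0; 0.4 0 -3 0 0; 0.4 0 -7 0 0; 0.4 0 -12 0 0; 0.4 0 -16 0 0; 0.4 0 -16 0 0",
)

```text
time: 9.18
tool_pos: [0.6437, 0.0397, 0.196]
ee_rot: [-1.053, 1.416, -1.424]
force: [0.0, -0.0, 0.5]
width: 0.0645
```

Run:
```python
from h import *
st()
n="wrist"; i=arm.camera_info(n); p,d=arm.capture(n); cv2.imwrite(f"pics/{n}3.png",p[:,:,::-1]); np.savez(f"pics/{n}3.npz",**i)
n="top"; p,d=arm.capture(n); cv2.imwrite(f"pics/{n}3.png",p[:,:,::-1]);cv2.imwrite("pics/top3c.png",cv2.resize(p[170:260,270:430,::-1],None,fx=5,fy=5,interpolation=cv2.INTER_CUBIC))
plan(clampw(-.094,-.001,.19),A)
```

```text
t 9.18 tool [0.6437 0.0397 0.196 ] clamp [103.4  -3.5 196. ] Fclamp [-0.  -0.   0.5] w 0.0645 zaxis vs clampx deg -89.87 j6 0.353
tool [0.6413 0.0395 0.1921] shift cm [19.66  0.25 -0.08] yaw -1.568 alt 1.573 j6 0.353 F [-0.4  0.2 -1.3] w 0.0643 t 9.28
```

View pics/wrist3.png

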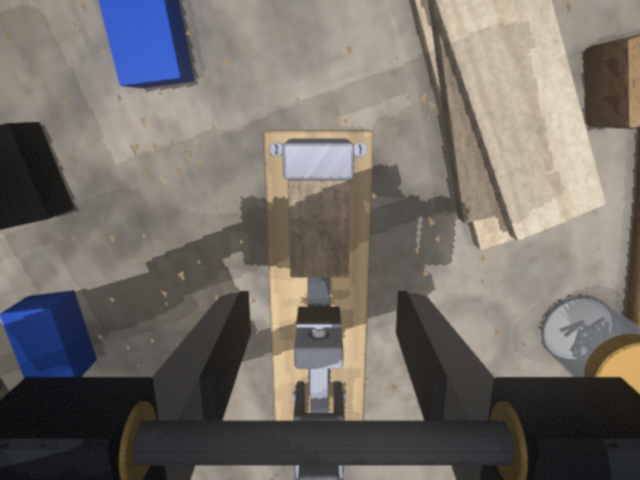

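The block (x 289–351, rows 180–277) is flush against the stop face (row 180) and centred (320 against 319). Jaw and pad are well behind it at row ~310. Next stop is over the trigger.

jog_arm(
  plan="1 4 0.2 0 -0.18; 1 8 0.2 0 -0.36; 1 12 0.2 0 -0.54; 1 16 0.2 0 -0.72; 1 19.7 0.2 -0.1 -0.9; 1 19.7 0.2 -0.1 -1.08; 1 19.7 0.2 -0.1 -1.26; 1 19.7 0.2 -0.1 -1.44; 1 19.7 0.2 -0.1 -1.57; 1 19.7 0.2 -0.1 -1.57; 1 19.7 0.2 -0.1 -1.57",
)

```text
time: 10.65
tool_pos: [0.5831, -0.1487, 0.1894]
ee_rot: [-1.56, 0.233, -0.231]
force: [0.6, -0.8, 0.4]
width: 0.0913
```

Run:
```python
from h import *
st()
n="wrist"; i=arm.camera_info(n); p,d=arm.capture(n); cv2.imwrite(f"pics/{n}4.png",p[:,:,::-1]); np.savez(f"pics/{n}4.npz",**i,d=d)
plan(clampw(-.094,-.001,.0893),A)
```

```text
t 10.65 tool [ 0.5831 -0.1487  0.1894] clamp [-94.4  -0.2 189.4] Fclamp [-0.6 -0.8  0.4] w 0.0913 zaxis vs clampx deg -0.08 j6 -1.525
tool [ 0.5833 -0.1488  0.1897] shift cm [ 0.07 10.04  0.06] yaw -0.001 alt 3.141 j6 -1.526 F [0.3 0.  0.4] w 0.0919 t 10.7
```

View pics/wrist4.png

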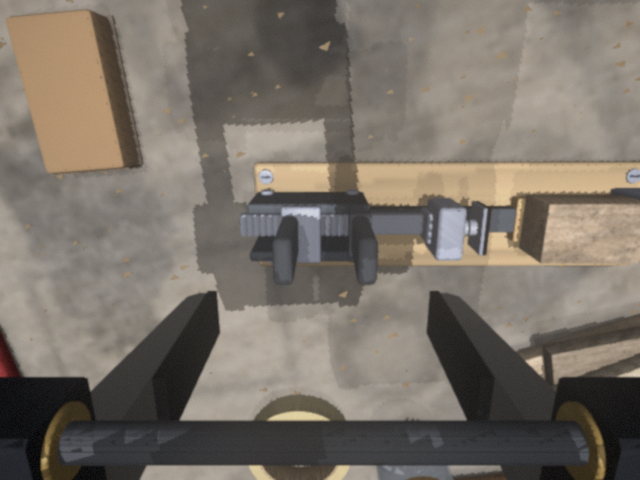

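View pics/top3c.png

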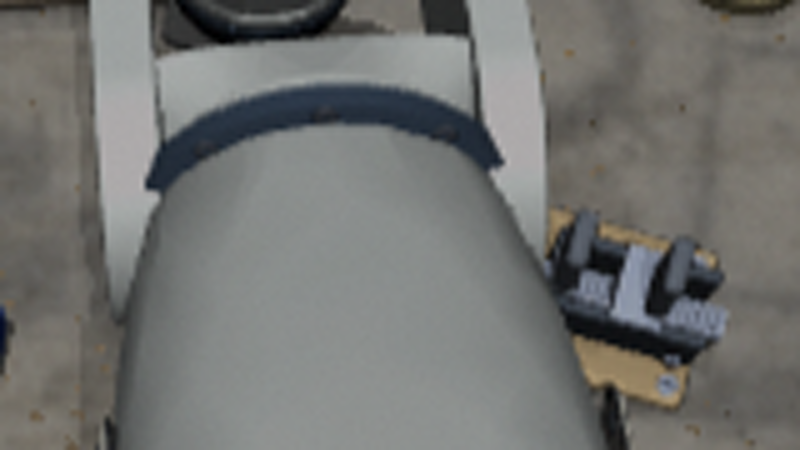

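Run:
```python
from h import *
z=np.load("pics/wrist4.npz"); i={k:z[k] for k in("mtx","position","attitude")}
P=cloud("wrist",z["d"],i); C=np.stack([(P-O)@A,(P-O)@B,P[...,2]],-1)*1e3
for nm,x in dict(trig=(-150,-95),grip=(-90,-40)).items():
    k=(C[...,2]>119)&(C[...,2]<131)&(C[...,0]>x[0])&(C[...,0]<x[1])&(abs(C[...,1])<30)
    v,u=np.nonzero(k); c=C[k]
    print(nm,k.sum(),"px",u.min(),u.max(),v.min(),v.max(),np.round(np.percentile(c[:,0],[2,50,98]),1),np.round(np.percentile(c[:,1],[2,50,98]),1),np.median(c[:,2]))
k=(C[...,2]>30)&(C[...,2]<66)&(C[...,0]>10)&(C[...,0]<50)&(abs(C[...,1])<12); print("pad",np.round(np.percentile(C[k][:,0],[2,50,90,98]),1))
```

```text
trig 948 px 272 292 236 285 [-124.7 -118.7 -113.3] [-14.1   0.8  13.5] 124.47618904928169
grip 948 px 356 377 236 284 [-75.  -69.6 -63.5] [-13.6   0.8  13.7] 124.49064899950474
pad [12.  20.4 24.4 25.8]
```

The posts measure where expected: trigger face −125, grip face −63, tops at 124.5 mm, and the fingers straddle both. The pad face is at about x=26, so jaw travel is about 5 mm. Going down.

jog_arm(
  plan="1 0.1 4 0 0; 1 0.1 7.5 0 0; 1 0.1 9.3 0 0; 1 0.1 10 0 0; 1 0.1 10 0 0; 1 0.1 10 0 0; 0.5 0.1 10 0 0; 0.5 0.1 10 0 0; 0.5 0.1 10 0 0",
  force=20,
)

```text
time: 11.82
tool_pos: [0.5842, -0.1493, 0.09]
ee_rot: [-1.56, 0.232, -0.231]
force: [-0.8, -0.1, 0.1]
width: 0.0688
```

Run:
```python
from h import *
st()
n="wrist"; i=arm.camera_info(n); p,d=arm.capture(n); cv2.imwrite(f"pics/{n}5.png",p[:,:,::-1]); np.savez(f"pics/{n}5.npz",**i,d=d)
plan(clampw(-.094,-.001,.0893),A)
```

```text
t 11.82 tool [ 0.5842 -0.1493  0.09  ] clamp [-94.6  -1.4  90. ] Fclamp [-0.4  0.8  0.1] w 0.0688 zaxis vs clampx deg -0.05 j6 -1.526
tool [ 0.5842 -0.1492  0.0899] shift cm [-0.03  0.06  0.06] yaw -0.001 alt 3.141 j6 -1.526 F [-0.7 -0.  -0.1] w 0.0689 t 11.88
```

View pics/wrist5.png

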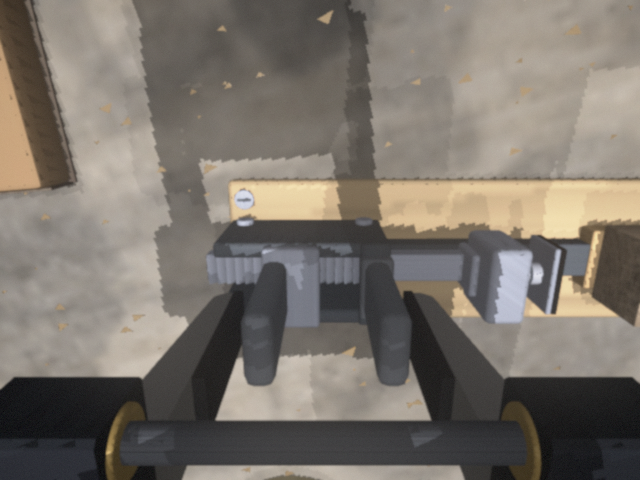

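The fingers straddle both posts, with the trigger at (265,330) and the grip at (385,330). First stroke now, moving the tool along by half the trigger travel.

jog_arm(
  plan="0.35 0 0 0.05 0; 0.27 0 0 0.24 0; 0.19 0 0 0.42 0; 0.11 0 0 0.6 0; 0.03 0 0 0.78 0; -0.03 0 0 0.92 0; -0.03 0 0 0.92 0; -0.03 0 0 0.92 0",
)

```text
time: 12.88
tool_pos: [0.587, -0.1399, 0.0898]
ee_rot: [-1.559, 0.233, -0.231]
force: [2.1, 6.4, -0.1]
width: 0.0446
```

```bash
cat >> h.py <<'E'
def look(tag):
    st(); n="wrist"; i=arm.camera_info(n); p,d=arm.capture(n); cv2.imwrite(f"pics/{n}{tag}.png",p[:,:,::-1]); np.savez(f"pics/{n}{tag}.npz",**i,d=d)
    P=cloud(n,d,i); C=np.stack([(P-O)@A,(P-O)@B,P[...,2]],-1)*1e3
    k=(C[...,2]>59)&(C[...,2]<72)&(C[...,0]>-25)&(C[...,0]<75)&(abs(C[...,1]+1)<20)
    # jaw top (66 mm) vs block top (62): print histogram
    c=C[k]; h=np.histogram(c[:,0],np.arange(-25,80,5)); m=[(int(b),int(x),round(float(np.median(c[(c[:,0]>=b)&(c[:,0]<b+5),2])),0)) for x,b in zip(*h) if x>20]; print("top hist",m)
E
python3 - <<'E'
from h import *
look(6)
E
```

```text
t 12.88 tool [ 0.587  -0.1399  0.0898] clamp [-84.8  -1.3  89.8] Fclamp [ 6.8 -0.1 -0.1] w 0.0446 zaxis vs clampx deg -0.06 j6 -1.51
top hist [(0, 703, 64.0), (5, 794, 66.0), (10, 755, 66.0), (15, 747, 66.0), (20, 237, 66.0), (35, 45, 59.0), (40, 23, 59.0), (60, 248, 61.0), (65, 844, 62.0), (70, 406, 62.0)]
```

View pics/wrist6.png

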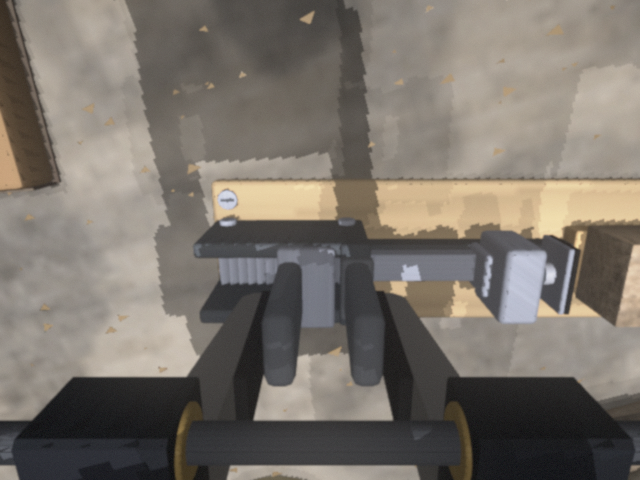

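Stroke 1 moved the jaw clearly (pad at x≈560 px, block at 583 px) and the trigger is fully in. Now let it spring back.

jog_arm(
  plan="0.1 0 0 -0.2 0; 0.25 0 0 -0.5 0; 0.4 0 0 -0.85 0; 0.5 0 0 -0.9 0; 0.5 0 0 -0.9 0; 0.5 0 0 -0.9 0",
)

```text
time: 13.68
tool_pos: [0.5843, -0.1484, 0.0898]
ee_rot: [-1.559, 0.233, -0.231]
force: [0.5, -0.7, -0.1]
width: 0.0692
```

Run:
```python
from h import *
look(7)
for t in (5,6,7):
    z=np.load(f"pics/wrist{t}.npz"); i={k:z[k] for k in("mtx","position","attitude")}
    P=cloud("wrist",z["d"],i); C=np.stack([(P-O)@A,(P-O)@B,P[...,2]],-1)*1e3
    k=(C[...,2]>63.5)&(C[...,2]<69)&(C[...,0]>-25)&(C[...,0]<60)&(abs(C[...,1]+1)<15); print(t,"jaw top",np.round(np.percentile(C[k][:,0],[3,50,97]),1))
    k=(C[...,2]>115)&(C[...,2]<131)&(C[...,0]>-140)&(C[...,0]<-90)&(abs(C[...,1])<14); print("trig",np.round(np.percentile(C[k][:,0],[3,50,97]),1))
```

```text
t 13.68 tool [ 0.5843 -0.1484  0.0898] clamp [-93.7  -1.2  89.8] Fclamp [-0.5 -0.6 -0.1] w 0.0692 zaxis vs clampx deg -0.06 j6 -1.525
top hist [(-5, 375, 62.0), (0, 925, 66.0), (5, 752, 66.0), (10, 746, 66.0), (15, 480, 66.0), (30, 28, 59.0), (35, 42, 59.0), (60, 137, 61.0), (65, 167, 62.0)]
5 jaw top [-13.3  -4.7   4.7]
trig [-138.1 -120.8 -113.2]
6 jaw top [ 3.2 11.7 21.2]
trig [-120.6 -103.8  -96. ]
7 jaw top [-0.2  8.3 18. ]
trig [-138.1 -121.  -113.2]
```

View pics/wrist7.png

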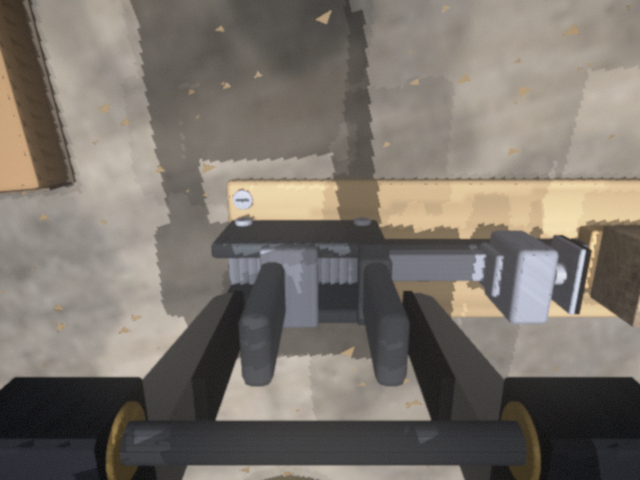

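The trigger is back at 0 and the jaw has gained about 13 mm net (travel ≈18). Stroke 2 and its release.

jog_arm(
  plan="0.35 0 0 0.05 0; 0.27 0 0 0.2 0; 0.19 0 0 0.38 0; 0.11 0 0 0.56 0; 0.03 0 0 0.74 0; -0.03 0 0 0.88 0; -0.03 0 0 0.9 0; -0.03 0 0 0.9 0; 0.1 0 0 0.7 0; 0.25 0 0 0.4 0; 0.4 0 0 0.05 0; 0.5 0 0 0 0; 0.5 0 0 0 0; 0.5 0 0 0 0",
)

```text
time: 15.48
tool_pos: [0.5844, -0.1483, 0.0898]
ee_rot: [-1.559, 0.232, -0.231]
force: [-0.7, 0.1, -0.4]
width: 0.0689
```

```bash
cat >> h.py <<'E'
def jaw(t):
    z=np.load(f"pics/wrist{t}.npz"); i={k:z[k] for k in("mtx","position","attitude")}
    P=cloud("wrist",z["d"],i); C=np.stack([(P-O)@A,(P-O)@B,P[...,2]],-1)*1e3
    k=(C[...,2]>64)&(C[...,2]<69)&(C[...,0]>-25)&(C[...,0]<60)&(abs(C[...,1]+1)<15); q=np.percentile(C[k][:,0],[3,50,97])
    print(t,"jaw top",np.round(q,1),"travel~",round(q[1]+4.7+4.8,1))
    k=(C[...,2]>115)&(C[...,2]<131)&(C[...,0]>-140)&(C[...,0]<-90)&(abs(C[...,1])<14); print("trig travel~",round(np.median(C[k][:,0])+120.9,1))
E
python3 - <<'E'
from h import *
look(8); jaw(8)
E
```

```text
t 15.47 tool [ 0.5844 -0.1483  0.0898] clamp [-93.7  -1.3  89.8] Fclamp [-0.1  0.7 -0.4] w 0.0689 zaxis vs clampx deg -0.06 j6 -1.525
top hist [(5, 310, 62.0), (10, 1009, 66.0), (15, 736, 66.0), (20, 763, 66.0), (25, 495, 66.0), (40, 27, 59.0), (45, 29, 59.0), (60, 140, 61.0), (65, 173, 62.0)]
8 jaw top [10.1 18.7 28.2] travel~ 28.2
trig travel~ -0.1
```

View pics/wrist8.png

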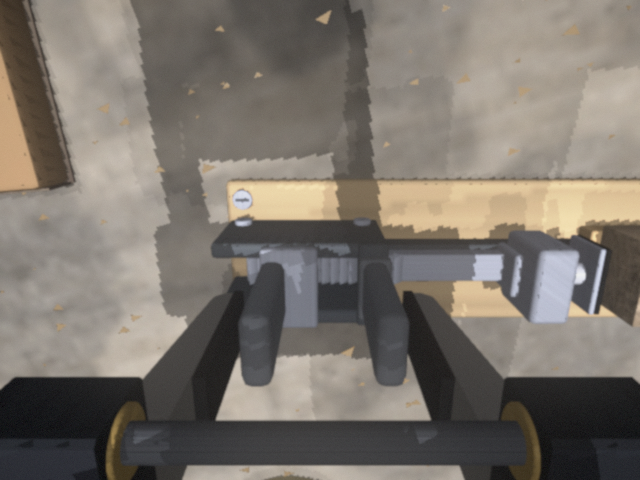

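Travel is now about 28 mm and the pad is still clear of the block. Stroke 3.

jog_arm(
  plan="0.35 0 0 0.05 0; 0.27 0 0 0.2 0; 0.19 0 0 0.38 0; 0.11 0 0 0.56 0; 0.03 0 0 0.74 0; -0.03 0 0 0.88 0; -0.03 0 0 0.9 0; -0.03 0 0 0.9 0",
)

```text
time: 16.52
tool_pos: [0.5869, -0.1398, 0.0898]
ee_rot: [-1.559, 0.233, -0.231]
force: [-1.2, 0.1, 0.8]
width: 0.0447
```

Run:
```python
from h import *
look(9); jaw(9)
```

```text
t 16.52 tool [ 0.5869 -0.1398  0.0898] clamp [-84.8  -1.2  89.8] Fclamp [-0.3  1.1  0.8] w 0.0447 zaxis vs clampx deg -0.06 j6 -1.51
top hist [(20, 814, 64.0), (25, 792, 66.0), (30, 752, 66.0), (35, 745, 66.0), (40, 231, 66.0), (55, 44, 59.0), (60, 276, 61.0), (65, 850, 62.0), (70, 413, 62.0)]
9 jaw top [23.4 31.8 41.3] travel~ 41.3
trig travel~ 17.2
```

View pics/wrist9.png

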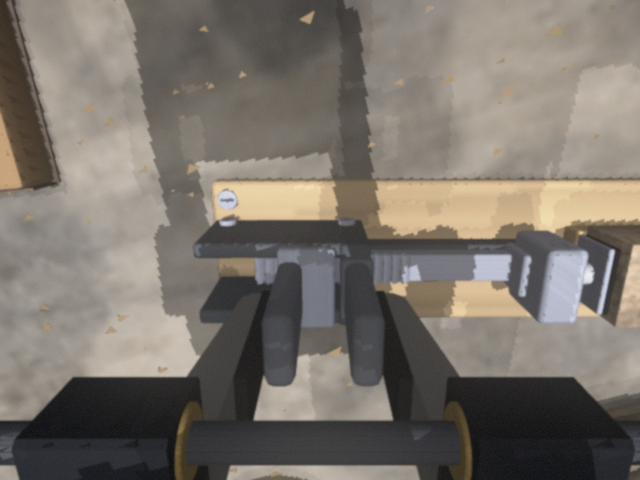

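Pad gap is about 3 mm (travel ≈41) at full squeeze. I'll release, then make the final stroke part-way and check.

jog_arm(
  plan="0.1 0 0 -0.2 0; 0.25 0 0 -0.5 0; 0.4 0 0 -0.85 0; 0.5 0 0 -0.9 0; 0.5 0 0 -0.9 0; 0.5 0 0 -0.9 0; 0.35 0 0 -0.85 0; 0.27 0 0 -0.7 0; 0.19 0 0 -0.52 0; 0.11 0 0 -0.34 0; 0.07 0 0 -0.25 0; 0.05 0 0 -0.2 0; 0.05 0 0 -0.2 0; 0.05 0 0 -0.2 0",
  force=30,
)

```text
time: 18.32
tool_pos: [0.5864, -0.1416, 0.0899]
ee_rot: [-1.559, 0.233, -0.231]
force: [-0.1, 3.0, 1.6]
width: 0.0485
```

Run:
```python
from h import *
look(10); jaw(10)
```

```text
t 18.32 tool [ 0.5864 -0.1416  0.0899] clamp [-86.7  -1.2  89.9] Fclamp [2.9 1.  1.6] w 0.0485 zaxis vs clampx deg -0.06 j6 -1.514
top hist [(25, 668, 63.0), (30, 850, 66.0), (35, 752, 66.0), (40, 745, 66.0), (45, 364, 66.0), (55, 22, 59.0), (60, 291, 60.0), (65, 785, 62.0), (70, 247, 62.0)]
10 jaw top [29.2 37.6 47.2] travel~ 47.1
trig travel~ 13.4
```

View pics/wrist10.png

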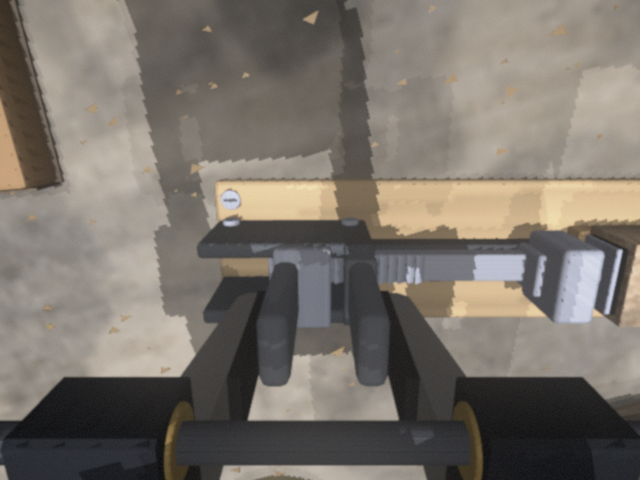

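The pad touches the block: the gap is gone at px 620 and travel is ≈47 mm, so it is pressed in ≈3 mm. Squeezing a further ~4 mm.

jog_arm(
  plan="0.03 0 0 0.05 0; 0.01 0 0 0.1 0; -0.01 0 0 0.14 0; -0.03 0 0 0.18 0; -0.03 0 0 0.18 0; -0.03 0 0 0.18 0; -0.03 0 0 0.18 0",
)

```text
time: 19.25
tool_pos: [0.5869, -0.1399, 0.0898]
ee_rot: [-1.559, 0.233, -0.231]
force: [0.8, 3.0, 0.2]
width: 0.0451
```

Run:
```python
from h import *
look(11); jaw(11); print(np.abs(arm.get_obs()["qvel"]).max())
im=cv2.imread("pics/wrist11.png"); cv2.imwrite("pics/w11c.png",cv2.resize(im[200:340,480:640],None,fx=4,fy=4,interpolation=cv2.INTER_CUBIC))
p,d=arm.capture("scene"); cv2.imwrite("pics/sc11.png",cv2.resize(p[190:340,320:460,::-1],None,fx=4,fy=4,interpolation=cv2.INTER_CUBIC))
```

```text
t 19.25 tool [ 0.5869 -0.1399  0.0898] clamp [-84.9  -1.2  89.8] Fclamp [3.1 0.1 0.2] w 0.0451 zaxis vs clampx deg -0.06 j6 -1.511
top hist [(30, 1023, 64.0), (35, 759, 66.0), (40, 748, 66.0), (45, 714, 66.0), (50, 133, 66.0), (55, 26, 59.0), (60, 276, 60.0), (65, 854, 62.0), (70, 408, 62.0)]
11 jaw top [32.6 41.  50.6] travel~ 50.5
trig travel~ 17.0
0.000922935426118062
```

View pics/w11c.png

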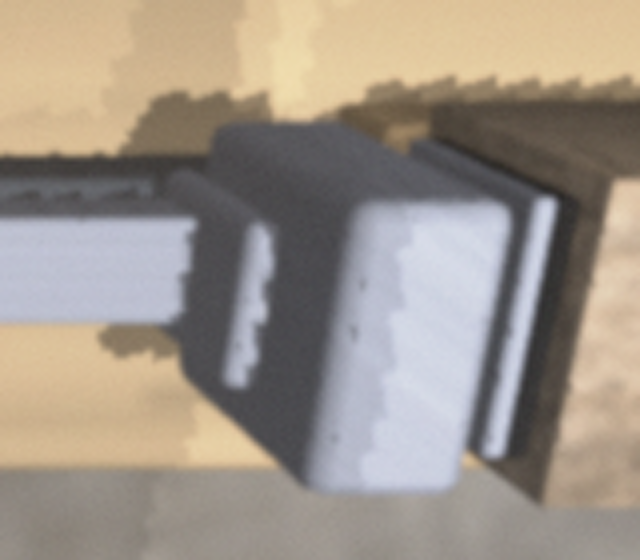

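View pics/sc11.png

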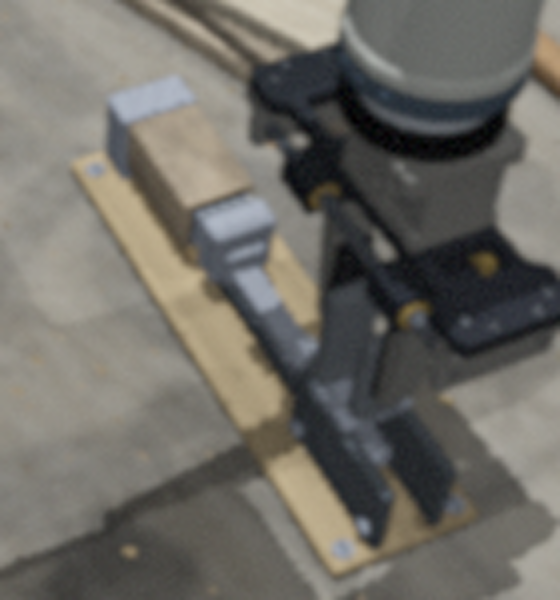

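Pad press from jaw front to block is 14.4 mm against 21.1 mm free, so about 6.7 mm in, and the block is still flush with the stop. I'll check that it holds steady for about a second.

jog_arm(
  plan="-0.03 0 0 0 0; -0.03 0 0 0 0; -0.03 0 0 0 0; -0.03 0 0 0 0; -0.03 0 0 0 0; -0.03 0 0 0 0; -0.03 0 0 0 0; -0.03 0 0 0 0",
)

```text
time: 20.35
tool_pos: [0.5869, -0.1399, 0.0899]
ee_rot: [-1.559, 0.233, -0.231]
force: [-0.2, 3.6, 0.8]
width: 0.0453
```

Run:
```python
from h import *
look(12); jaw(12)
```

```text
t 20.35 tool [ 0.5869 -0.1399  0.0899] clamp [-84.9  -1.2  89.9] Fclamp [3.3 1.3 0.8] w 0.0453 zaxis vs clampx deg -0.06 j6 -1.511
top hist [(30, 1000, 64.0), (35, 763, 66.0), (40, 740, 66.0), (45, 734, 66.0), (50, 135, 66.0), (55, 32, 59.0), (60, 312, 60.0), (65, 831, 62.0), (70, 412, 62.0)]
12 jaw top [32.6 41.  50.4] travel~ 50.5
trig travel~ 17.0
```

Nothing moved during the hold, so I'm handing in.

Run:
```python
from h import *
arm.job_done(); st()
```

```text
the job is handed in; nothing more can be done
the job is handed in; nothing more can be done
```

I seated the larger bare-wood block lengthwise on the bed and slid it until it came up firm against the stop, at about 8 N with no further travel. I then pumped the trigger three full strokes, letting it spring back each time, and held the fourth. I handed the job in at about 20.4 s, still squeezing; it reports no verdict.

- **Clamping:** jaw travel was about 50.5 mm and trigger travel about 17 mm. The pad was pressed in about 6.7 mm, roughly 10 N on the block.
- **Block:** still flush with the stop in the scene view taken at the final squeeze.
- **Hold:** all of this stayed unchanged over a 1 s hold.
- **Not measured:** I couldn't read the finger forces on the trigger and grip separately. The wrist force (net about 3 N towards the stop) and the finger opening of about 45 mm fit both being squeezed.
- **Disagreement:** the top and wrist views put the clamp's middle plane about 1 to 2 mm apart sideways. That is well inside the 10 mm allowed.
- **Other loose things:** the arm didn't go near the smaller offcut, the sanding block or the look-alikes. I took no final picture to confirm they hadn't moved.

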